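# Lock the core clamp with its hairpin clip

### The arm

A 6-joint arm with a two-finger parallel gripper is mounted at the origin on the work surface. World frame = base frame: x ahead of the robot, y to its left, z up, the work surface at z = 0. Lengths are in mm, angles in rad, forces in N, time in s.
With the tool pointing down it reaches from about 275 to 1000 mm from the base axis. Payload 8.4 kg.
Tool frame: the origin (TCP) lies between the finger pads; the fingertips stand r.nose_length ahead of it and the grasp point (between the pads) lies 8 mm behind it (r.nose_length is the distance from the TCP to the fingertips, in mm); y points along the fingers, x is the direction in which the jaws open and shut, and the axes are right-handed (so a half turn about y gives the same grasp; the last joint's range is limited). The gripper opens to 85 mm and grips with 20 to 120 N. Pads are 22 mm wide; open, the fingers measure 114 mm over their backs; the gripper's body (76 mm by 85 mm) begins 54 mm behind the grasp point. The pads swing forward as they close: fully open they stand 13 mm farther back than shut.
Start: joints at [1.162, 0.353, 1.633, -0, 1.155, -0.002], TCP at [247.294, 573.998, 242.281] pointing down, gripper open.
Joint ranges: [-2.63, 2.63], [-0.92, 2.1], [0.06, 2.66], [-1.3, 4.44], [0, 2.69], [-3.02, 3.02]. Speed limits (rad/s): [2.22, 2.22, 2.79, 3.14, 3.14, 3.14].

### API

Orientations are given as [roll, pitch, yaw] about the fixed x, y, z axes, in that order (R = Rz(yaw) Ry(pitch) Rx(roll)).
In Python, from rig import r, cams, order gives the robot as it stands. The module is installed in compiled form; this text tells all that it offers.
- The arm moves only by the shell command python3 -m crank 'ROWS' [FORCE]. ROWS is JSON, a list of rows, each a list of 7 numbers: the turn, a rotation vector about the tool's x, y, z in degrees, then the shift along the tool's x, y, z in cm, then the opening, from -1 (shut) to 1 (fully open). A call has exactly 10 rows; each row shifts and turns the pose as measured when the row begins, along the tool's axes as they then stand; what a row does not reach is not made up. A row lasts 1/12 s, in which the tool goes at most 41.7 mm and 7.16 degrees, less where a joint would pass 70% of its speed; a pose out of reach is approached as far as the arm can. A call with a gripper value outside its range is refused whole. The fingers move at their own pace and stop on an object; FORCE is the grip in N (left out, the last holds). Time passes only in rows, so rows that do not move let the fingers close, or fill a call up. It gives the time, the measured TCP pose, the force and the opening at its end, in the units of the state.
- r.sense(): the state, without advancing time (a new reading comes with each control period).
- cams.grab_frame(name): name is "scene" or "top"; returns the picture (400x640x3 uint8, blue, green, red); there is no depth.
- cams.camera_info(name): a dict with "intrinsics" (3x3 intrinsics, pixels), "k1" (the pictures are not rectified: a ray, as slopes to the right and down, at radius r is drawn at 1 + k1 r^2 times it, then the intrinsics apply), "view" (4x4, takes a point from world to camera coordinates). Camera axes: x right, y up, looking along -z (the intrinsics and any distortion apply to the point x, -y, -z); pixel columns grow to the right and rows downward; lengths in mm; the calibration is good to about 2 mm. A picture is of the moment at which its call begins. camera_info takes no time and is no camera call.
- order.sign_off(): hands the job in, once; it reports no verdict.
The state is a dict: "clock": time; "qpos": joint angles; "qvel": joint speeds; "joint_efforts": joint torques, N m; "eef_pos": TCP position; "tcp_rot": TCP orientation; "contact_force": force on the tool from outside, world axes, zero at the start; "wrist_torque": the same for the moment, N m; "opening": opening from 0.0 (shut) to 1.0 (fully open).
Only numpy, scipy, OpenCV 4.12 (cv2) and the standard library are available. Lean on these libraries where they do the work, as an engineer would, in place of code of your own. Each camera call takes 0.05 s, during which the arm holds its last target.

### The job

Fold the steel strap of the blue core clamp fully down over its pin, then take the large hairpin spring clip from the bench and push it sideways, away from the robot, onto the pin shank just above the strap until the throat snaps past and the shank sits in the pocket of the clip. Feel for the snap and stop there: do not ram or force the clip or the strap. Let go, leave the clip on the pin with the strap down, and leave the other things on the bench where they are.

Things in the scene. Friction and masses are not known exactly. Their poses are not given: they have to be found in the camera images.
- clamp: Core clamp bolted to the bench: blue base plate 150 x 200 x 12 mm with a rock core (lying along x, top 65 mm up), a strap hinge block at y = -56 mm and a blue pin block (72 x 26 mm, 65 mm tall) at y = +50 mm. Origin on the bench under the cradle. x points away from the robot: the direction in which the clip is pushed on; y to the pin side, z up.
- pin_slot (a point): Middle of the slot on the pin block, at the height of the closed strap's top face; axes as the clamp's. The upright steel pin is firmly fixed in this slot up to 15 mm from this point either way along x, at y = 0; its exact place is not reported: feel for it. Round shank 12 mm thick up to 23 mm above this point, then a head 18 mm wide, 6 mm thick. The clip goes on the shank between strap and head.
- strap_hinge (a point): Middle of the strap's hinge axis, which runs along the clamp's x, 68 mm above the bench. The closed strap's underside lies at this height, its top face 4 mm higher.
- strap (a joint): Strap angle in rad: 0 = folded fully down, level, window round the pin, at a hard stop; positive = free end swung up. Stiff hinge: it stays where it is left and takes about 3 N at its free end to move.
- strap_tab (a point): Top face of the strap's free end tab, the place to press: tab 40 x 30 mm, 4 mm thick, this point at its middle, 154 mm from the hinge axis; moves with the strap (steel, 80 mm wide, with a window 54 x 38 mm for the pin that ends 27 mm short of this point).
- clip_mid (a point): Where to grasp the large hairpin clip (bare steel strip 4 mm thick, 14 mm high, on edge, lying on the bench, 110 mm long; a 55 mm clip on the bench is not it). Point half-way up in the U-shaped bow: two stiff straight parallel strips, 30 mm wide outside, from 16 mm behind to 22 mm ahead of it; round end 31 mm behind. x to the open leg tips, z up.
- clip_pocket (a point): Centre of the clip's pocket, 53 mm ahead (x) of clip_mid, half-way up: the shank sits here, lightly gripped. With the shank only 2 mm nearer the bow than this, a stiff waist stops it and the force climbs very steeply.
- clip_throat (a point): Narrow throat between the sprung legs, 60.5 mm ahead of clip_mid, 2 mm clear (mouth 28 mm clear at the tips). The shank first touches the legs when 70 mm ahead of clip_mid; pushing through takes 8 to 18 N (friction varies), falls to nothing at the throat, then the legs pull the clip on (the snap) until the shank is in the pocket.
- tip_l (a point): Tip of the clip's left leg (clip +y side), 77 mm ahead of clip_mid, half-way up. The tips are 32 mm apart with the legs relaxed (clip off the pin), 37 mm with the shank in the pocket, 46 mm in the throat.
- tip_r (a point): Tip of the clip's right leg (clip -y side), likewise.

How it is judged (in metres and radians):
On the way, in this order (a step that is already met when the one before it is completed fails the run):
1. the strap is folded fully down (within 0.06 rad) (value of joint strap below 0.06 rad), for 0.2 s.
2. the clip is on the shank above the strap with its legs sprung apart (value of joint strap below 0.06 rad and x of clip_pocket in the frame of pin_slot between -0.02 and 0.02 m and y of clip_pocket in the frame of pin_slot between -0.006 and 0.006 m and z of clip_pocket in the frame of pin_slot between 0.003 and 0.02 m and angle between the x axis of clip_pocket and the x axis of pin_slot, either way round below 0.35 rad and distance between tip_l and tip_r between 0.0345 and 0.041 m), for 0.2 s.
At the end, for the whole second after the job is handed in: Strap down (below 0.06 rad); clip at rest, sprung onto the shank in its pocket: clip_pocket within 20 mm of pin_slot along the clamp's x, within 6 mm sideways, 3 to 20 mm above, clip along that x within 0.35 rad, tips 34.5 to 41 mm apart (all of step 2 and linear speed of clip below 0.02 m/s); the robot touches nothing.
It fails at once if the clip is jammed hard against the pin or clamp (over 40 N) (contact force between clip and clamp above 40 N).
It fails at once if the robot presses on the clamp or strap with more than 40 N (contact force between any of the fingers, the arm and clamp above 40 N).
It fails at once if another thing on the bench is moved more than 40 mm (distance of any of small_clip, core_puck, core_puck2, beaker, collar, driver, spanner, oil from where it was at the start of the episode above 0.04 m).
It also fails if it takes over 62 s, if anything falls off the work surface, if the arm or the gripper's body presses on something with over 40 N, if the wrist force passes 120 N, or if a joint passes its speed limit or range.

## Working session

There is one attempt and no reset: what is moved stays moved. The work goes in short steps, Python scripts to look and compute and a shell command to move; the robot and the scene stay as the last step left them, time stands still between calls to the robot, and variables do not carry over. Pictures are saved under pics/ and viewed, and the job is handed in when it is done.

```bash
mkdir -p pics
python3 - <<'E'
from rig import r,cams,order
import cv2,json
for n in("scene","top"):
    cv2.imwrite(f"pics/{n}0.png",cams.grab_frame(n)); c=cams.camera_info(n); print(n,c)
print(r.sense(), r.nose_length)
E
```

```text
scene {'intrinsics': array([[424.11245882,   0.        , 322.15174979],
       [  0.        , 424.11245882, 204.36638581],
       [  0.        ,   0.        ,   1.        ]]), 'k1': -0.10633105066419683, 'view': array([[ 6.68020885e-01,  7.44081378e-01,  9.53941469e-03,
        -3.23439498e+02],
       [-5.95380482e-01,  5.26742377e-01,  6.06683237e-01,
         3.11627570e+02],
       [ 4.46396885e-01, -4.10956654e-01,  7.94886438e-01,
        -1.18269032e+03],
       [ 0.00000000e+00,  0.00000000e+00,  0.00000000e+00,
         1.00000000e+00]])}
top {'intrinsics': array([[461.00511919,   0.        , 326.94764585],
       [  0.        , 461.00511919, 203.69586365],
       [  0.        ,   0.        ,   1.        ]]), 'k1': 0.014568410287880779, 'view': array([[ 1.21388337e-02, -9.99607444e-01,  2.52508641e-02,
        -9.53724435e+01],
       [ 9.94712824e-01,  1.46470468e-02,  1.01645770e-01,
        -5.70108455e+02],
       [-1.01975719e-01,  2.38834972e-02,  9.94500141e-01,
        -9.66444381e+02],
       [ 0.00000000e+00,  0.00000000e+00,  0.00000000e+00,
         1.00000000e+00]])}
{'clock': 0.1, 'qpos': array([ 1.16161059e+00,  3.53585772e-01,  1.63405264e+00,  3.54475285e-06,
        1.15521160e+00, -2.39843195e-03]), 'qvel': array([ 0.00075567, -0.00114501, -0.00088905,  0.00028598,  0.00211044,
        0.00100523]), 'joint_efforts': array([-1.83921351e-03, -6.06364346e+01, -3.42820036e+01, -3.88946125e-05,
        3.91176436e-03,  1.54770925e-05]), 'eef_pos': array([247.12151228, 573.61913079, 241.6354984 ]), 'tcp_rot': array([-1.57079007e+00,  1.25734774e-03,  1.16400759e+00]), 'contact_force': array([ 0.20803078,  0.06064119, -0.0833097 ]), 'wrist_torque': array([-0.04489044, -0.02816371,  0.02313328]), 'opening': 1.0004158762930901} 11.0
```

View pics/scene0.png

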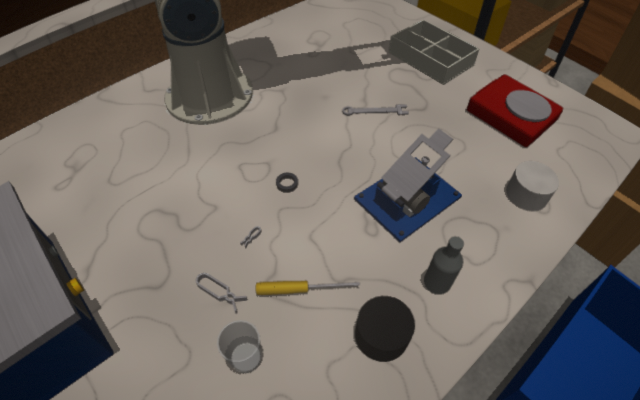

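View pics/top0.png

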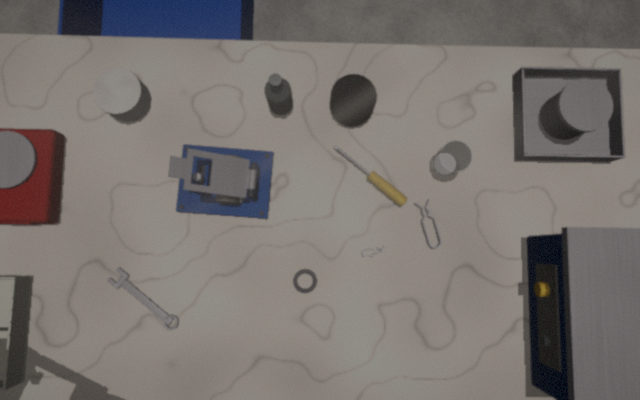

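```bash
cat > h.py <<'E'
import numpy as np,cv2
from rig import r,cams,order
CI={n:cams.camera_info(n) for n in("scene","top")}
def ray(n,u,v):
    c=CI[n];K=c["intrinsics"];k=c["k1"]
    K0=np.array(K)
    p=cv2.undistortPoints(np.array([[[u,v]]],float),K0,np.array([k,0,0,0,0.]))[0,0]
    d=np.array([p[0],-p[1],-1]);V=c["view"];R=V[:3,:3]
    o=-R.T@V[:3,3];d=R.T@d
    return o,d/np.linalg.norm(d)
def plane(n,u,v,z):
    o,d=ray(n,u,v);return o+d*(z-o[2])/d[2]
def tri(a,b):
    o1,d1=ray("scene",*a);o2,d2=ray("top",*b)
    t=np.linalg.lstsq(np.c_[d1,-d2],o2-o1,rcond=None)[0]
    p,q=o1+t[0]*d1,o2+t[1]*d2
    return (p+q)/2,np.linalg.norm(p-q)
def proj(n,P):
    c=CI[n];V=c["view"];p=V[:3,:3]@np.array(P,float)+V[:3,3]
    x,y=p[0]/-p[2],-p[1]/-p[2];s=1+c["k1"]*(x*x+y*y);K=c["intrinsics"]
    return K[0,0]*x*s+K[0,2],K[1,1]*y*s+K[1,2]
def crop(n,img,x0,y0,w,h,f,name):
    cv2.imwrite(f"pics/{name}.png",cv2.resize(img[y0:y0+h,x0:x0+w],None,fx=f,fy=f,interpolation=cv2.INTER_CUBIC))
E
python3 - <<'E'
import cv2
from h import *
t=cv2.imread("pics/top0.png");s=cv2.imread("pics/scene0.png")
crop("top",t,155,130,130,100,6,"tclamp");crop("scene",s,345,120,130,100,6,"sclamp")
a=cv2.resize(t[190:260,395:460],None,fx=6,fy=6,interpolation=2);b=cv2.resize(s[265:335,190:255],None,fx=6,fy=6,interpolation=2)
cv2.imwrite("pics/clip0.png",np.hstack([a,b]))
E
```

```text
(no output)
```

View pics/tclamp.png

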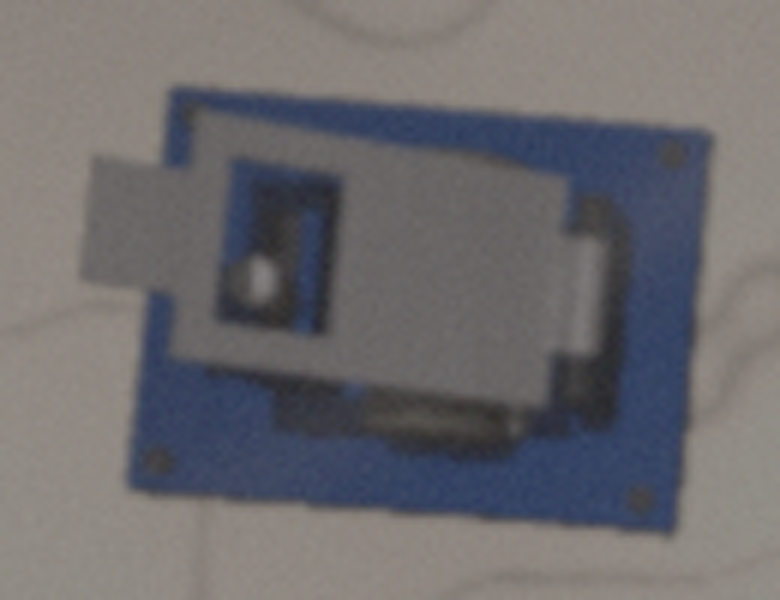

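View pics/sclamp.png

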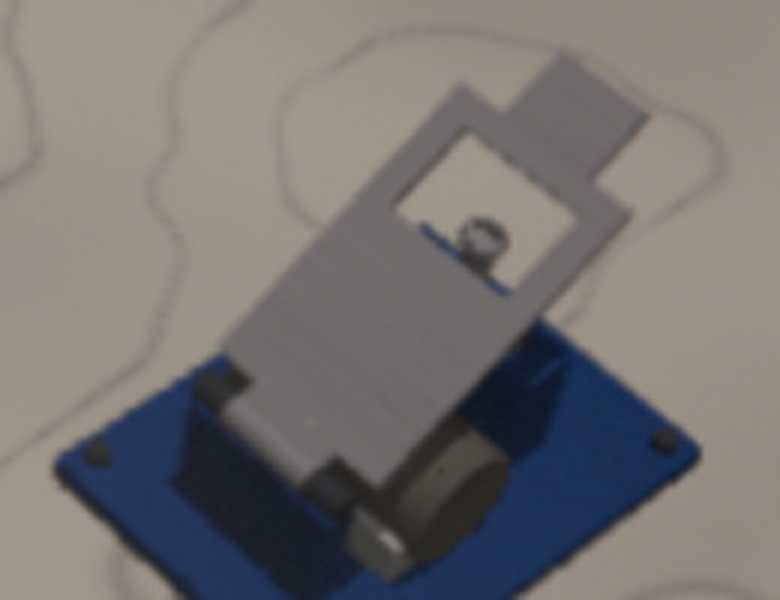

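View pics/clip0.png

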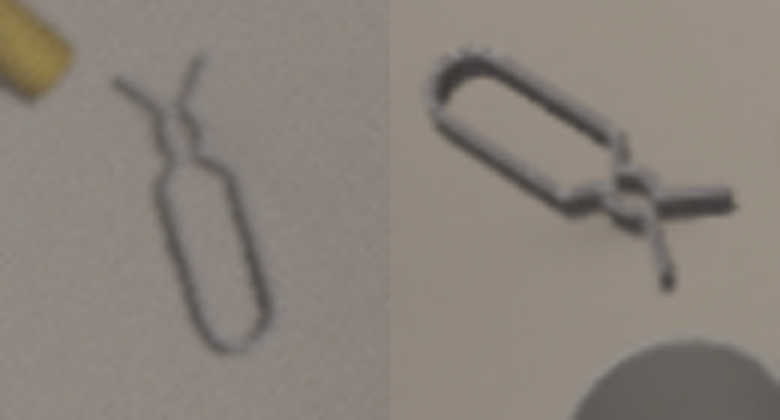

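Run:
```python
from h import *
np.set_printoptions(precision=1,suppress=True)
T=lambda x,y:((x+.5)/6-.5+155,(y+.5)/6-.5+130)
S=lambda x,y:((x+.5)/6-.5+345,(y+.5)/6-.5+120)
P=[plane("top",*T(*p),12) for p in((172,88),(712,135),(673,533),(130,487))]
for i in range(4): print("corner",P[i],np.linalg.norm(P[i]-P[i-1]))
c=sum(P)/4; yv=(P[0]-P[1]+P[3]-P[2])[:2]; print("centre",c,"clamp yaw deg",np.degrees(np.arctan2(-yv[0],yv[1])), "x edge",np.degrees(np.arctan2(*(P[0]-P[3]+P[1]-P[2])[[1,0]])))
print("sc corners",[plane("scene",*S(*p),12) for p in((60,465),(697,450))])
for nm,s,t in(("tab out1",(563,52),(95,157)),("tab out2",(648,117),(83,282)),("strap nr",(632,213),(168,355)),("strap nl?",(463,85),(195,108)),("win",(470,127),(235,160)),("win2",(578,222),(218,320)),("hinge end1",(225,348),(570,178)),("pinhead",(483,232),(262,283))):
    p=tri(S(*s),T(*t));print(nm,p[0],p[1])
T=lambda x,y:((x+.5)/6-.5+395,(y+.5)/6-.5+190)
S=lambda x,y:((x-390+.5)/6-.5+190,(y+.5)/6-.5+265)
for nm,t in(("tipA",(117,80)),("tipB",(200,58)),("l0",(163,185)),("l1",(197,315)),("r0",(232,178)),("r1",(267,308)),("bow",(232,350))): print(nm,plane("top",*T(*t),14))
for nm,s in(("tip",(732,197)),("tip2",(668,280)),("bow",(437,60))): print(nm,plane("scene",*S(*s),10))
```

```text
corner [700.6 231.1  12. ] 147.88938547952438
corner [686.6  32.5  12. ] 199.0859694501397
corner [538.9  43.1  12. ] 148.0860883370348
corner [552.9 239.8  12. ] 197.1701842123882
centre [619.8 136.6  12. ] clamp yaw deg -4.050292653126479 x edge -3.7558055888904307
sc corners [array([545.6,  42.1,  12. ]), array([701.1, 229.3,  12. ])]
tab out1 [629.7 192.  190.2] 23.273343465459018
tab out2 [621.3 235.1 121.4] 27.701688771172076
strap nr [615.3 230.7  69.7] 55.13210600608697
strap nl? [633.3 147.9 209. ] 46.532407294604894
win [629.4 150.1 182.7] 28.44497219523991
win2 [618.  203.8  85.7] 36.76218413296082
hinge end1 [628.6  47.9 151.3] 40.35913618083511
pinhead [615.7 173.6 101.6] 3.39128127533804
tipA [ 577.6 -280.5   14. ]
tipB [ 586.2 -311.2   14. ]
l0 [ 539.1 -297.1   14. ]
l1 [ 491.8 -309.1   14. ]
r0 [ 542.  -322.5   14. ]
r1 [ 494.7 -334.8   14. ]
bow [ 479.2 -321.8   14. ]
tip [ 582.1 -281.1   10. ]
tip2 [ 591.7 -312.8   10. ]
bow [ 478.2 -325.9   10. ]
```

Run:
```python
from h import *
np.set_printoptions(precision=1,suppress=True)
T=lambda x,y:((x+.5)/6-.5+155,(y+.5)/6-.5+130)
S=lambda x,y:((x+.5)/6-.5+345,(y+.5)/6-.5+120)
for nm,s,t in(("tab far",(648,117),(95,157)),("tab near",(563,52),(83,282)),("strap far",(632,213),(195,108)),("strap near",(463,85),(170,355)),("win near",(470,127),(218,322)),("win far",(578,222),(235,160)),("hinge far",(378,488),(570,178)),("hinge near",(222,348),(548,402))):
    p=tri(S(*s),T(*t));print(nm,p[0],p[1])
for z in(95,101):print(plane("scene",*S(484,238),z),plane("top",*T(258,280),z))
a=np.radians(-3.9);c=np.array([619.8,136.6]);x=np.array([np.cos(a),np.sin(a)]);y=np.array([-x[1],x[0]])
print("slot",c+50*y,"hinge",c-56*y,"tab closed",c+98*y)
for k in(-15,0,15): print(k,[ (proj("scene",[*(c+50*y+k*x),101])-np.array([345,120]))*6, (proj("top",[*(c+50*y+k*x),101])-np.array([155,130]))*6])
```

```text
tab far [645.3 212.3 155.8] 0.48398666013448827
tab near [605.7 214.3 156.6] 1.528879899279345
strap far [664.1 185.2 142. ] 0.9392224199135112
strap near [584.8 190.5 140.7] 0.3130257688041743
win near [597.2 178.  137. ] 3.3436728848006823
win far [650.  174.9 133.2] 1.2021803761013021
hinge far [657.4  75.5  77.3] 2.1765086807800627
hinge near [579.5  80.8  78.1] 2.4657033826775674
[615.5 179.1  95. ] [616.5 175.4  95. ]
[618.4 173.7 101. ] [615.5 173.9 101. ]
slot [623.2 186.5] hinge [616.   80.7] tab closed [626.5 234.4]
-15 [array([483.9, 201.7]), array([213.4, 298.5])]
0 [array([514.4, 225.8]), array([218.3, 254.2])]
15 [array([545.3, 250.4]), array([223.3, 210. ])]
```

```bash
python3 -m crank '[[0,0,0,-1.36,0,-3.53,-1],[0,0,0,-1.36,0,-3.53,-1],[0,0,0,-1.36,0,-3.53,-1],[0,0,0,-1.36,0,-3.53,-1],[0,0,0,-1.36,0,-3.53,-1],[0,0,0,-1.36,0,-3.53,-1],[0,0,0,-1.36,0,-3.53,-1],[0,0,0,-1.36,0,-3.53,-1],[0,0,0,-1.36,0,-3.53,-1],[0,0,0,-1.36,0,-3.53,-1]]' 60
```

```text
clock: 0.93
eef_pos: [522.0, 302.6, 237.6]
tcp_rot: [-1.567, 0.005, 1.175]
contact_force: [0.5, 0.1, -0.2]
opening: 0.001
```

```bash
python3 -m crank '[[0,0,0,-1.27,0,-3.4,-1],[0,0,0,-1.27,0,-3.4,-1],[0,0,0,-1.27,0,-3.4,-1],[0,0,0,-1.27,0,-3.4,-1],[0,0,0,0,0.8,0,-1],[0,0,0,0,1.5,0,-1],[0,0,0,0,1.5,0,-1],[0,0,0,0,1.4,0,-1],[0,0,0,0,0.8,0,-1],[0,0,0,0,0,0,-1]]'
```

```text
clock: 1.77
eef_pos: [636.3, 188.3, 171.2]
tcp_rot: [-1.566, 0.008, 1.165]
contact_force: [-1.1, 1.1, 0.4]
opening: -0.0
```

Run:
```python
from h import *
s=cams.grab_frame("scene");t=cams.grab_frame("top")
print(r.sense()["eef_pos"],r.sense()["tcp_rot"],proj("scene",r.sense()["eef_pos"]-[0,0,11]))
a=cv2.resize(s[80:230,330:490],None,fx=2.5,fy=2.5,interpolation=2);b=cv2.resize(t[100:250,130:290],None,fx=2.5,fy=2.5,interpolation=2)
cv2.imwrite("pics/p1.png",np.hstack([a,b]))
```

```text
[637.09249535 188.7253709  172.94337775] [-1.5674811   0.00640817  1.16555269] (np.float64(442.9867060147096), np.float64(140.03297452774584))
```

View pics/p1.png

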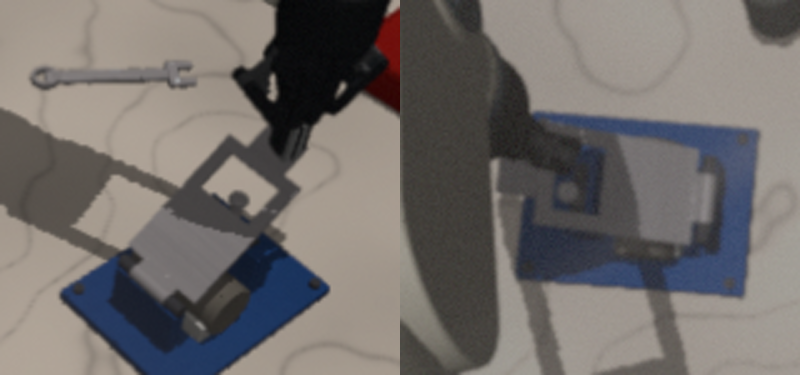

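```bash
python3 -m crank '[[0,0,0,0.52,0,0.88,-1],[0,0,0,0.52,0,0.88,-1],[0,0,0,0,0.5,0,-1],[0,0,0,0.1,0.6,0,-1],[0,0,0,0.15,0.6,0.05,-1],[0,0,0,0.15,0.6,0.05,-1],[0,0,0,0.15,0.6,0.05,-1],[0,0,0,0.15,0.6,0.05,-1],[0,0,0,0.15,0.6,0.05,-1],[0,0,0,0,0,0,-1]]'
```

```text
clock: 2.7
eef_pos: [626.8, 220.0, 132.7]
tcp_rot: [-1.573, -0.0, 1.167]
contact_force: [1.2, -0.5, 1.1]
opening: -0.0
```

```bash
python3 -m crank '[[0,0,0,-0.2,0.4,-0.05,-1],[0,0,0,0,0.6,0,-1],[0,0,0,0,0.6,0,-1],[0,0,0,0,0.6,0,-1],[0,0,0,0,0.6,0,-1],[0,0,0,0,0.5,0,-1],[0,0,0,0,0.4,0,-1],[0,0,0,0,0.3,0,-1],[0,0,0,0,0.1,0,-1],[0,0,0,0,0,0,-1]]'
python3 - <<'E'
from h import *
s=cams.grab_frame("scene");print(r.sense()["contact_force"],r.sense()["eef_pos"])
cv2.imwrite("pics/p2.png",cv2.resize(s[80:230,330:490],None,fx=3.5,fy=3.5,interpolation=2))
E
```

```text
clock: 3.53
eef_pos: [626.5, 216.4, 85.9]
tcp_rot: [-1.572, 0.001, 1.167]
contact_force: [-0.3, 0.7, 1.3]
opening: -0.002
[-0.43177002  0.2942801   0.4857819 ] [626.49477363 216.38150441  86.04272039]
```

View pics/p2.png

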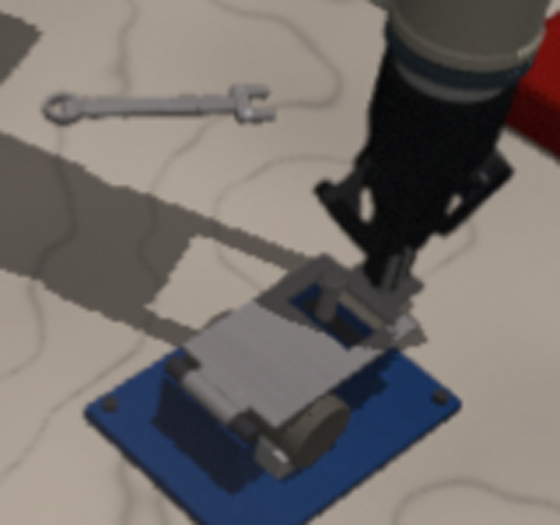

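```bash
python3 -m crank '[[0,0,0,0,0.1,0,-1],[0,0,0,0,0.1,0,-1],[0,0,0,0,0.1,0,-1],[0,0,0,0,0,0,-1],[0,0,0,0,0,0,-1],[0,0,0,0,0,0,-1],[0,0,0,0,0,0,-1],[0,0,0,0,0,0,-1],[0,0,0,0,0,0,-1],[0,0,0,0,0,0,-1]]'
```

```text
clock: 4.42
eef_pos: [626.3, 216.1, 83.4]
tcp_rot: [-1.572, 0.002, 1.167]
contact_force: [-0.8, -0.4, 0.4]
opening: 0.002
```

```bash
python3 -m crank '[[0,0,0,0,0.1,0,-1],[0,0,0,0,0.1,0,-1],[0,0,0,0,0.1,0,-1],[0,0,0,0,0.0,0,-1],[0,0,0,0,0,0,-1],[0,0,0,0,0,0,-1],[0,0,0,0,0,0,-1],[0,0,0,0,0,0,-1],[0,0,0,0,0,0,-1],[0,0,0,0,0,0,-1]]'; python3 -m crank '[[0,0,0,0,0.1,0,-1],[0,0,0,0,0,0,-1],[0,0,0,0,0,0,-1],[0,0,0,0,0,0,-1],[0,0,0,0,0,0,-1],[0,0,0,0,0,0,-1],[0,0,0,0,0,0,-1],[0,0,0,0,0,0,-1],[0,0,0,0,0,0,-1],[0,0,0,0,0.1,0,-1]]'
```

```text
clock: 5.25
eef_pos: [626.6, 216.2, 83.1]
tcp_rot: [-1.573, 0.001, 1.167]
contact_force: [-0.3, 0.1, 1.2]
opening: -0.003
clock: 6.08
eef_pos: [626.9, 216.3, 82.7]
tcp_rot: [-1.573, 0.001, 1.167]
contact_force: [-5.0, -1.9, 16.7]
opening: -0.001
```

```bash
python3 -m crank '[[0,0,0,0,-1,0,-1],[0,-4,0,0,-2.5,0,-1],[0,-6.2,0,0,-2.5,0,-0.5],[0,-6.2,0,0,-2.5,0,-0.2],[0,-6.2,0,0,-2.5,0,-0.2],[0,-6.2,0,0,-2,0,-0.2],[0,-6.2,0,0,-1,0,-0.2],[0,-2.3,0,0,0,0,-0.2],[0,0,0,0,0,0,-0.2],[0,0,0,0,0,0,-0.2]]'
```

```text
clock: 6.92
eef_pos: [626.3, 216.5, 232.2]
tcp_rot: [-1.572, 0.002, 1.848]
contact_force: [-0.1, -0.2, 0.1]
opening: 0.402
```

```bash
python3 -m crank '[[0,0,0,-3.42,0,1.855,0.15],[0,0,0,-3.42,0,1.855,0.15],[0,0,0,-3.42,0,1.855,0.15],[0,0,0,-3.42,0,1.855,0.15],[0,0,0,-3.42,0,1.855,0.15],[0,0,0,-3.42,0,1.855,0.15],[0,0,0,-3.42,0,1.855,0.15],[0,0,0,-3.42,0,1.855,0.15],[0,0,0,-3.42,0,1.855,0.15],[0,0,0,-3.42,0,1.855,0.15]]'
python3 - <<'E'
from h import *
s=cams.grab_frame("scene");t=cams.grab_frame("top");st=r.sense();print(st["eef_pos"],st["tcp_rot"],st["opening"])
cv2.imwrite("pics/t3.png",t);cv2.imwrite("pics/s3.png",s)
cv2.imwrite("pics/p3.png",np.hstack([cv2.resize(t[130:230,155:275],(480,400),interpolation=2),cv2.resize(s[145:245,350:430],(320,400),interpolation=2)]))
E
```

```text
clock: 7.75
eef_pos: [533.6, -169.7, 227.1]
tcp_rot: [-1.568, -0.002, 1.839]
contact_force: [1.0, -0.4, 0.7]
opening: 0.572
[ 532.93658914 -172.83107994  227.00272232] [-1.56721395e+00 -5.45939587e-04  1.83449563e+00] 0.5772788299764453
```

View pics/p3.png

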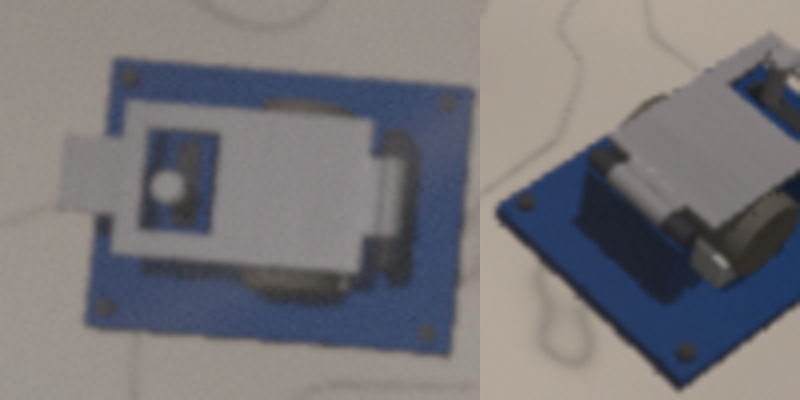

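View pics/s3.png

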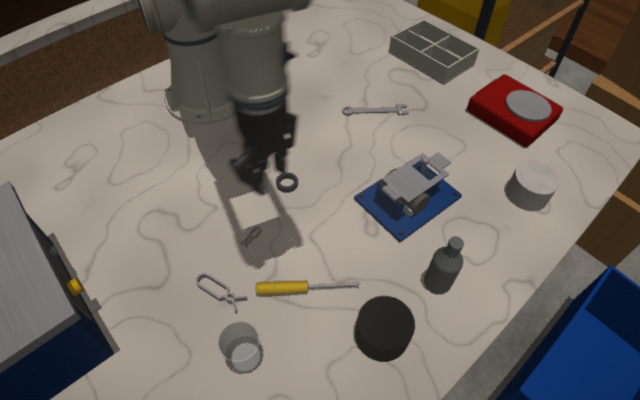

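Run:
```python
from h import *
np.set_printoptions(precision=1,suppress=True)
s=cv2.imread("pics/s3.png");t=cv2.imread("pics/t3.png")
cv2.imwrite("pics/p4.png",np.hstack([cv2.resize(t[155:200,165:215],(500,450),interpolation=2),cv2.resize(s[145:190,410:440],(300,450),interpolation=2)]))
T=lambda x,y:((x+.5)/4-.5+155,(y+.5)/4-.5+130)
P=[plane("top",*T(*p),72) for p in((127,102),(375,120),(360,270),(112,252),(63,135),(58,210),(143,129),(217,131),(210,235),(138,231))]
for p in P:print(p)
```

```text
[664.  206.2  72. ]
[656.8  78.   72. ]
[578.2  83.4  72. ]
[585.6 210.5  72. ]
[646.1 238.2  72. ]
[606.9 238.9  72. ]
[650.  197.4  72. ]
[649.6 159.3  72. ]
[595.2 160.8  72. ]
[596.7 197.7  72. ]
```

View pics/p4.png

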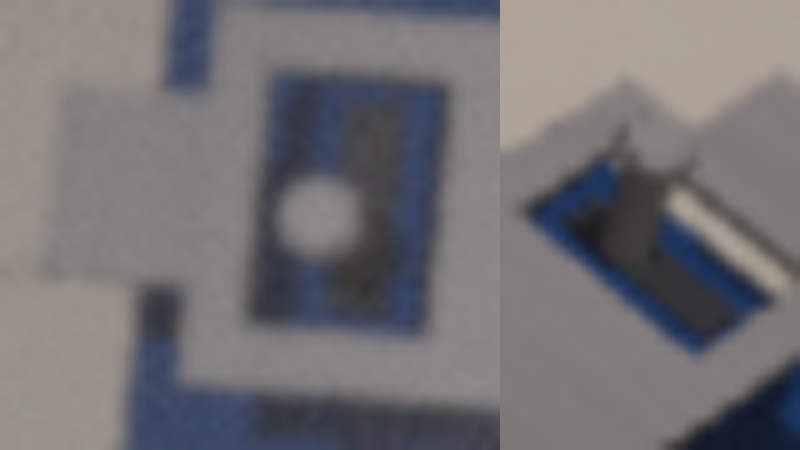

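Run:
```python
from h import *
np.set_printoptions(precision=1,suppress=True)
T=lambda x,y:((x+.5)/10-.5+165,(y+.5)/10-.5+155)
S=lambda x,y:((x-500+.5)/10-.5+410,(y+.5)/10-.5+145)
print("head",plane("top",*T(318,216),101),tri(S(655,160),T(318,216)))
for p in((345,105),(400,105),(385,310),(330,310)):print("slot",plane("top",*T(*p),65))
print("scene shank base",plane("scene",*S(628,252),70), "slot end", plane("scene",*S(712,325),65))
print(plane("scene",*S(655,160),101))
```

```text
head [615.7 176.3 101. ] (array([616.8, 178.3,  92.6]), np.float64(0.7152672205636524))
slot [644.9 181.1  65. ]
slot [645.1 169.7  65. ]
slot [601.9 171.1  65. ]
slot [601.7 182.5  65. ]
scene shank base [619.7 171.9  70. ] slot end [643.4 173.5  65. ]
[620.6 170.4 101. ]
```

```bash
python3 -m crank '[[0,0.9,0,-2.7,0,1.2,0.15],[0,0,0,-2.7,0,1.2,0.15],[0,0,0,-2.7,0.5,1.2,0.15],[0,0,0,-2.7,1.5,1.2,0.15],[0,0,0,-2,3,1,0.15],[0,0,0,0,3,0,0.15],[0,0,0,0,2,0,0.15],[0,0,0,0,1,0,0.15],[0,0,0,0,0,0,0.15],[0,0,0,0,0,0,0.15]]'
python3 - <<'E'
from h import *
s=cams.grab_frame("scene");t=cams.grab_frame("top");st=r.sense();print(st["eef_pos"],st["tcp_rot"],st["opening"])
cv2.imwrite("pics/p5.png",np.hstack([cv2.resize(t[180:280,380:480],(400,400),interpolation=2),cv2.resize(s[235:335,170:270],(400,400),interpolation=2)]))
E
```

```text
clock: 8.68
eef_pos: [506.2, -315.3, 110.4]
tcp_rot: [-1.567, -0.004, 1.799]
contact_force: [0.2, 0.3, -0.5]
opening: 0.579
[ 506.70417813 -315.57807944  111.31419491] [-1.56793398 -0.00292001  1.79925418] 0.5752027543777624
```

View pics/p5.png

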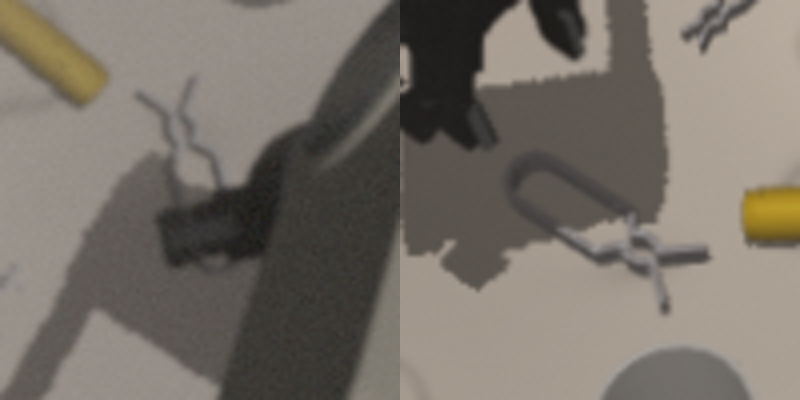

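Run:
```python
from h import *
p=r.sense()["eef_pos"];y=r.sense()["tcp_rot"][2];x=np.array([np.cos(y),np.sin(y),0])
for s in(-1,1):
  for o in(24.5,32):
    for z in(-11,-5,0,5): 
      u,v=proj("scene",p+s*o*x+[0,0,z]);print(s,o,z,round((u-170)*4+400),round((v-235)*4))
```

```text
-1 24.5 -11 478 131
-1 24.5 -5 475 124
-1 24.5 0 472 119
-1 24.5 5 469 113
-1 32 -11 466 143
-1 32 -5 462 137
-1 32 0 460 131
-1 32 5 457 125
1 24.5 -11 555 54
1 24.5 -5 552 47
1 24.5 0 550 41
1 24.5 5 548 35
1 32 -11 567 42
1 32 -5 564 35
1 32 0 562 29
1 32 5 560 23
```

```bash
python3 -m crank '[[0,-1,0,0,2,0,0.15],[0,0,0,0,2.5,0,0.15],[0,0,0,0,2,0,0.15],[0,0,0,0,1.5,0,0.15],[0,0,0,0,0.8,0,0.15],[0,0,0,0,0.5,0,0.15],[0,0,0,0,0.2,0,0.15],[0,0,0,0,0,0,0.15],[0,0,0,0,0,0,0.15],[0,0,0,0,0,0,0.15]]'
python3 - <<'E'
from h import *
s=cams.grab_frame("scene");t=cams.grab_frame("top");st=r.sense();print(st["eef_pos"],st["tcp_rot"],st["opening"])
cv2.imwrite("pics/p6.png",np.hstack([cv2.resize(t[190:270,390:470],(400,400),interpolation=2),cv2.resize(s[255:335,180:260],(400,400),interpolation=2)]))
E
```

```text
clock: 9.62
eef_pos: [517.8, -318.2, 27.2]
tcp_rot: [-1.585, 0.014, 1.821]
contact_force: [1.1, 0.6, 0.0]
opening: 0.581
[ 517.83589559 -318.30644059   27.12383831] [-1.58467568  0.01391494  1.82042247] 0.5742472887149539
```

View pics/p6.png

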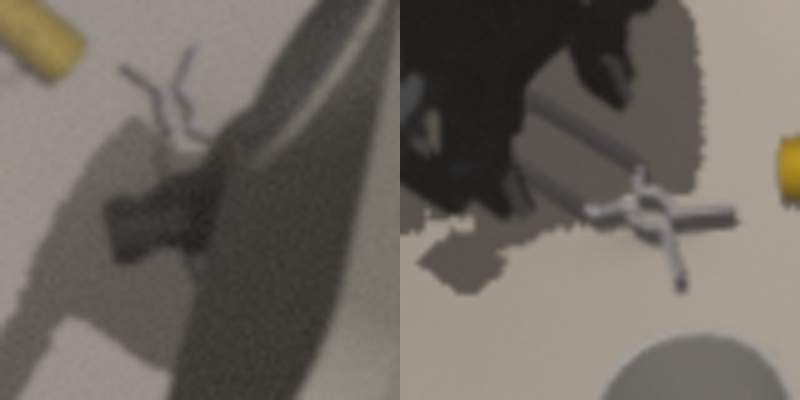

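```bash
python3 -m crank '[[0.8,0,-0.8,0.3,0,0.5,0.15],[0,0,0,0.2,0,0.35,0.15],[0,0,0,0,0.5,0,0.15],[0,0,0,0,0.5,0,0.15],[0,0,0,0,0.2,0,0.15],[0,0,0,0,0,0,0.15],[0,0,0,0,0,0,0.15],[0,0,0,0,0,0,0.15],[0,0,0,0,0,0,0.15],[0,0,0,0,0,0,0.15]]'
python3 - <<'E'
from h import *
s=cams.grab_frame("scene");t=cams.grab_frame("top");st=r.sense();print(st["eef_pos"],st["tcp_rot"],st["opening"])
cv2.imwrite("pics/p7.png",np.hstack([cv2.resize(t[190:270,390:470],(400,400),interpolation=2),cv2.resize(s[255:335,180:260],(400,400),interpolation=2)]))
E
```

```text
clock: 10.55
eef_pos: [507.2, -315.4, 14.1]
tcp_rot: [-1.569, -0.001, 1.82]
contact_force: [-0.3, -0.4, -0.7]
opening: 0.576
[ 507.20978604 -315.48883993   14.20427266] [-1.56942237e+00 -1.33798947e-03  1.82006078e+00] 0.5760553381805541
```

View pics/p7.png

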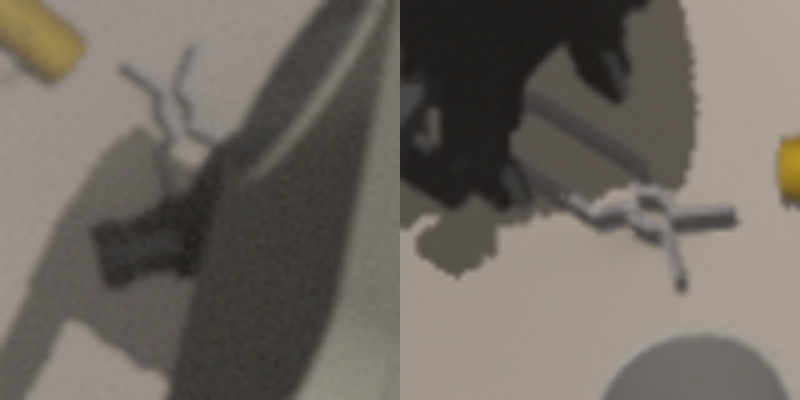

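```bash
python3 -m crank '[[0,0,0,0,0.15,0,0.15],[0,0,0,0,0,0,0],[0,0,0,0,0,0,-0.2],[0,0,0,0,0,0,-0.4],[0,0,0,0,0,0,-0.6],[0,0,0,0,0,0,-0.6],[0,0,0,0,0,0,-0.6],[0,0,0,0,0,0,-0.6],[0,0,0,0,0,0,-0.6],[0,0,0,0,0,0,-0.6]]' 80
```

```text
clock: 11.48
eef_pos: [507.5, -315.7, 13.4]
tcp_rot: [-1.57, -0.001, 1.82]
contact_force: [-0.6, 0.7, 0.2]
opening: 0.325
```

```bash
python3 -m crank '[[0,0,0,0,-0.5,0,-1],[0,0,0,0,-1,0,-1],[0,0,0,0,-2,0,-1],[0,0,0,0,-3,0,-1],[0,0,0,0,-3,0,-1],[0,0,0,0,-2,0,-1],[0,0,0,0,-1,0,-1],[0,0,0,0,0,0,-1],[0,0,0,0,0,0,-1],[0,0,0,0,0,0,-1]]' 80
python3 - <<'E'
from h import *
s=cams.grab_frame("scene");t=cams.grab_frame("top");st=r.sense();print(st["eef_pos"],st["tcp_rot"],st["opening"])
cv2.imwrite("pics/s8.png",s);cv2.imwrite("pics/t8.png",t)
cv2.imwrite("pics/p8.png",np.hstack([cv2.resize(t[170:270,380:480],(400,400),interpolation=2),cv2.resize(s[215:315,160:260],(400,400),interpolation=2)]))
E
```

```text
clock: 12.32
eef_pos: [506.2, -314.8, 146.4]
tcp_rot: [-1.568, -0.003, 1.82]
contact_force: [-1.0, 0.3, -1.0]
opening: 0.325
[ 505.76525226 -314.49343136  145.54673016] [-1.56704174 -0.00382741  1.82015724] 0.3273457670866316
```

View pics/p8.png

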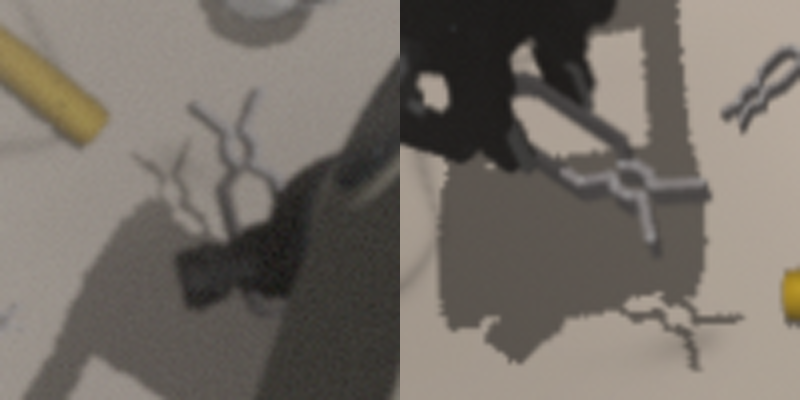

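Run:
```python
from h import *
np.set_printoptions(precision=1,suppress=True)
T=lambda x,y:((x+.5)/4-.5+380,(y+.5)/4-.5+170)
S=lambda x,y:((x-400+.5)/4-.5+160,(y+.5)/4-.5+215)
a=tri(S(705,186),T(193,105));b=tri(S(652,240),T(252,93));w=tri(S(630,165),T(236,143))
print(a,b,w)
m=(a[0]+b[0])/2;st=r.sense();print("tip mid - tcp",m-st["eef_pos"],np.degrees(np.arctan2(*(m-st["eef_pos"])[[1,0]])),np.hypot(*(m-st["eef_pos"])[:2]),"yaw-90",np.degrees(st["tcp_rot"][2])-90)
```

```text
(array([ 578.4, -279.3,  141.5]), np.float64(1.4819598030065306)) (array([ 584.4, -309.1,  140. ]), np.float64(0.22398301731715883)) (array([ 558.1, -298.1,  153.9]), np.float64(1.9779970364814605))
tip mid - tcp [75.6 20.3 -4.8] 15.022836238221739 78.30663117595488 yaw-90 14.287328111085301
```

```bash
python3 -m crank '[[0,4.5,0,0,0,0,-1],[0,4.5,0,0,0,0,-1],[0,4.5,0,0,0,0,-1],[0,4.5,0,0,0,0,-1],[0,0,0,2,0,0,-1],[0,0,0,3.5,0,0.1,-1],[0,0,0,3.8,0,0.1,-1],[0,0,0,3.8,0,0.1,-1],[0,0,0,3.8,0,0.1,-1],[0,0,0,3.8,0,0.1,-1]]' 80
```

```text
clock: 13.25
eef_pos: [511.4, -104.8, 132.8]
tcp_rot: [-1.547, -0.008, 1.48]
contact_force: [1.3, -0.8, -1.4]
opening: 0.323
```

```bash
python3 -m crank '[[0,0,0,3.6,-0.3,0.2,-1],[0,0,0,3.6,-0.3,0.2,-1],[0,0,0,3.6,-0.2,0.2,-1],[0,0,0,3.6,0,0.2,-1],[0,0,0,3.6,0,0.2,-1],[0,0,0,3.6,0,0.2,-1],[0,0,0,3,0,0.1,-1],[0,0,0,2,0,0,-1],[0,0,0,0,0,0,-1],[0,0,0,0,0,0,-1]]' 80;python3 -m crank '[[0,0,0,0,0,0,-1],[0,0,0,0,0,0,-1],[0,0,0,0,0,0,-1],[0,0,0,0,0,0,-1],[0,0,0,0,0,0,-1],[0,0,0,0,0,0,-1],[0,0,0,0,0,0,-1],[0,0,0,0,0,0,-1],[0,0,0,0,0,0,-1],[0,0,0,0,0,0,-1]]' 80
```

```text
clock: 14.08
eef_pos: [513.8, 181.1, 131.3]
tcp_rot: [-1.527, -0.005, 1.485]
contact_force: [0.1, -0.6, -1.4]
opening: 0.329
clock: 14.92
eef_pos: [512.6, 175.6, 129.2]
tcp_rot: [-1.523, -0.002, 1.48]
contact_force: [-0.3, -0.9, -2.1]
opening: 0.327
```

```bash
python3 -m crank '[[-1.4,-0.7,0,0.35,0,-0.4,-1],[-1.4,-0.7,0,0.35,0,-0.4,-1],[0,0,0,0,1,0,-1],[0,0,0,0,1,0,-1],[0,0,0,0,0.5,0,-1],[0,0,0,0,0,0,-1],[0,0,0,0,0,0,-1],[0,0,0,0,0,0,-1],[0,0,0,0,0,0,-1],[0,0,0,0,0,0,-1]]' 80
python3 - <<'E'
from h import *
s=cams.grab_frame("scene");t=cams.grab_frame("top");st=r.sense();print(st["eef_pos"],st["tcp_rot"],st["opening"])
cv2.imwrite("pics/s9.png",s);cv2.imwrite("pics/t9.png",t)
cv2.imwrite("pics/p9.png",np.hstack([cv2.resize(t[140:220,160:240],(400,400),interpolation=2),cv2.resize(s[120:200,365:445],(400,400),interpolation=2)]))
E
```

```text
clock: 15.75
eef_pos: [521.6, 183.0, 100.3]
tcp_rot: [-1.576, -0.002, 1.508]
contact_force: [0.3, 0.4, -0.2]
opening: 0.321
[521.6471689  183.03557919 100.44309867] [-1.57652204 -0.00241978  1.50817157] 0.3227719870435246
```

View pics/p9.png

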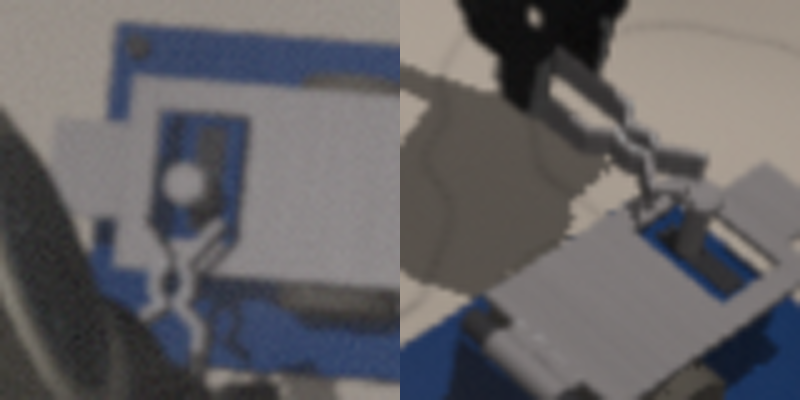

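```bash
python3 -m crank '[[0,0,0,0,0.5,0,-1],[0,0,0,0,0.4,0,-1],[0,0,0,0,0.1,0,-1],[0,0,0,0,0,-0.3,-1],[0,0,0,0,0,-0.4,-1],[0,0,0,0,0,-0.4,-1],[0,0,0,0,0,-0.3,-1],[0,0,0,0,0,0,-1],[0,0,0,0,0,0,-1],[0,0,0,0,0,0,-1]]' 80
python3 - <<'E'
from h import *
s=cams.grab_frame("scene");t=cams.grab_frame("top");st=r.sense();print(st["eef_pos"],st["tcp_rot"],st["opening"])
cv2.imwrite("pics/p10.png",np.hstack([cv2.resize(t[140:220,160:240],(400,400),interpolation=2),cv2.resize(s[120:200,365:445],(400,400),interpolation=2)]))
E
```

```text
clock: 16.68
eef_pos: [538.4, 182.1, 90.1]
tcp_rot: [-1.578, -0.003, 1.508]
contact_force: [-0.7, -0.7, -1.4]
opening: 0.326
[538.15070609 182.11149884  90.05427745] [-1.57799885 -0.00298574  1.50788892] 0.3211766311943351
```

View pics/p10.png

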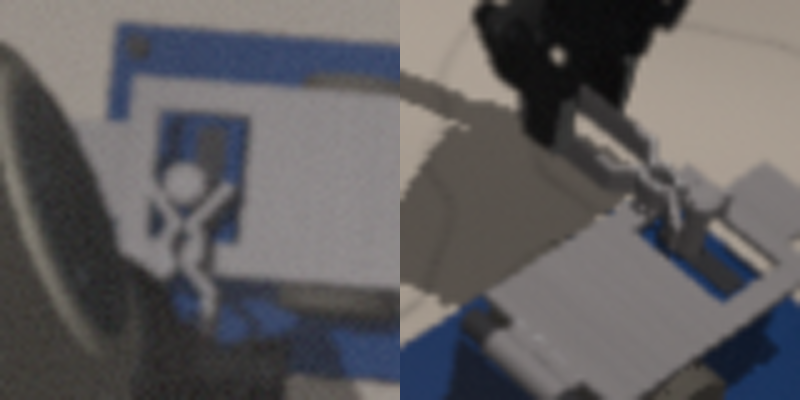

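```bash
python3 -m crank '[[0,0,0,0,0,-0.1,-1],[0,0,0,0,0,-0.15,-1],[0,0,0,0,0,-0.15,-1],[0,0,0,0,0,-0.1,-1],[0,0,0,0,0,-0.1,-1],[0,0,0,0,0,-0.1,-1],[0,0,0,0,0,-0.1,-1],[0,0,0,0,0,-0.1,-1],[0,0,0,0,0,-0.1,-1],[0,0,0,0,0,-0.1,-1]]' 80
```

```text
clock: 17.62
eef_pos: [545.8, 180.5, 88.9]
tcp_rot: [-1.57, -0.001, 1.508]
contact_force: [-5.1, 0.0, 0.7]
opening: 0.321
```

```bash
python3 -m crank '[[0,0,0,0,0,-0.12,-1],[0,0,0,0,-0.03,-0.12,-1],[0,0,0,0,0,-0.12,-1],[0,0,0,0,-0.03,-0.12,-1],[0,0,0,0,0,-0.12,-1],[0,0,0,0,0,-0.12,-1],[0,0,0,0,0,-0.12,-1],[0,0,0,0,0,-0.12,-1],[0,0,0,0,0,-0.12,-1],[0,0,0,0,0,-0.12,-1]]' 80
```

```text
clock: 18.45
eef_pos: [547.0, 180.2, 86.5]
tcp_rot: [-1.547, 0.003, 1.508]
contact_force: [-6.9, 0.2, 1.1]
opening: 0.325
```

```bash
python3 -m crank '[[-0.7,0,0,0,-0.2,-0.05,-1],[-0.7,0,0,0,-0.2,-0.05,-1],[-0.4,0,0,0,-0.15,-0.1,-1],[-0.3,0,0,0,-0.05,-0.15,-1],[-0.3,0,0,0,-0.05,-0.18,-1],[-0.3,0,0,0,-0.05,-0.2,-1],[-0.3,0,0,0,-0.05,-0.2,-1],[-0.3,0,0,0,-0.05,-0.2,-1],[-0.3,0,0,0,-0.05,-0.2,-1],[-0.3,0,0,0,-0.05,-0.2,-1]]' 80
```

```text
clock: 19.28
eef_pos: [546.7, 179.5, 90.0]
tcp_rot: [-1.588, 0.008, 1.509]
contact_force: [-8.9, 3.6, -1.6]
opening: 0.321
```

```bash
python3 -m crank '[[0,0,0,0.05,0,-0.3,-1],[0,0,0,0.05,0,-0.3,-1],[0,0,0,0.05,0,-0.3,-1],[-0.1,0,0,0.03,0,-0.3,-1],[-0.1,0,0,0.03,-0.05,-0.3,-1],[-0.1,0,0,0,-0.05,-0.3,-1],[-0.1,0,0,0,-0.05,-0.3,-1],[-0.1,0,0,0,-0.05,-0.3,-1],[-0.1,0,0,0,-0.05,-0.3,-1],[-0.1,0,0,0,-0.05,-0.3,-1]]' 80
```

```text
clock: 20.12
eef_pos: [560.9, 179.6, 89.0]
tcp_rot: [-1.573, 0.015, 1.51]
contact_force: [-2.1, -1.0, -1.1]
opening: 0.324
```

Run:
```python
from h import *
s=cams.grab_frame("scene");t=cams.grab_frame("top");st=r.sense();print(st["eef_pos"],st["tcp_rot"],st["opening"],st["contact_force"])
cv2.imwrite("pics/p11.png",np.hstack([cv2.resize(t[140:220,160:240],(400,400),interpolation=2),cv2.resize(s[120:200,365:445],(400,400),interpolation=2)]))
```

```text
[561.12527228 179.53624858  89.12884521] [-1.57258907  0.01453574  1.50951413] 0.3258695321782181 [ 1.89104242 -0.12839564 -1.57957265]
```

View pics/p11.png

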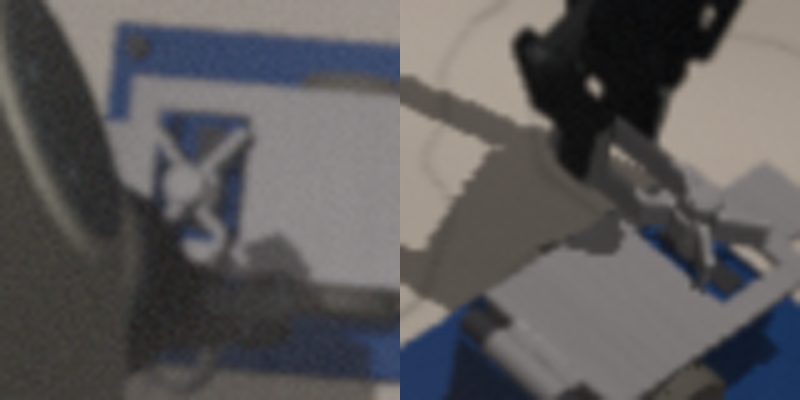

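```bash
python3 -m crank '[[0,0,0,0,0,-0.1,-1],[0,0,0,0,0,-0.1,-1],[0,0,0,0,0,0,-1],[0,0,0,0,0,0,-1],[0,0,0,0,0,0,-1],[0,0,0,0,0,0,-1],[0,0,0,0,0,0,-1],[0,0,0,0,0,0,-1],[0,0,0,0,0,0,-1],[0,0,0,0,0,0,-1]]' 80
```

```text
clock: 21.05
eef_pos: [562.3, 179.4, 89.2]
tcp_rot: [-1.571, 0.015, 1.509]
contact_force: [-1.9, 0.8, -0.4]
opening: 0.323
```

```bash
python3 -m crank '[[0,0,0,0,0,0,-0.3],[0,0,0,0,0,0,-0.25],[0,0,0,0,0,0,-0.2],[0,0,0,0,0,0,-0.1],[0,0,0,0,0,0,0],[0,0,0,0,0,0,0.1],[0,0,0,0,0,0,0.15],[0,0,0,0,0,0,0.15],[0,0,0,0,0,0,0.15],[0,0,0,0,0,0,0.15]]' 20
python3 - <<'E'
from h import *
s=cams.grab_frame("scene");t=cams.grab_frame("top");st=r.sense();print(st["eef_pos"],st["tcp_rot"],st["opening"],st["contact_force"])
cv2.imwrite("pics/p12.png",np.hstack([cv2.resize(t[140:220,160:240],(400,400),interpolation=2),cv2.resize(s[120:200,365:445],(400,400),interpolation=2)]))
E
```

```text
clock: 21.88
eef_pos: [564.8, 179.4, 90.4]
tcp_rot: [-1.576, 0.014, 1.509]
contact_force: [0.4, -0.4, -0.7]
opening: 0.575
[564.81315328 179.45878811  90.35348901] [-1.57588384  0.01358107  1.50906393] 0.5731410901372237 [-0.07615196  0.39989003  0.24133248]
```

View pics/p12.png

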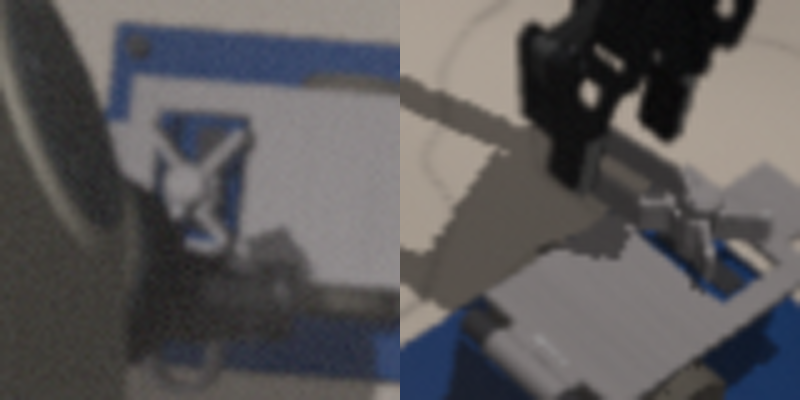

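Released, and the clip stays on the pin. I'll withdraw straight up, then back, and check.

```bash
python3 -m crank '[[0,0,0,0,-0.5,0,0.15],[0,0,0,0,-1,0,0.15],[0,0,0,0,-1.5,0,0.15],[0,0,0,0,-2.5,0,0.15],[0,0,0,0,-3,0,0.15],[0,0,0,0,-3,0,0.15],[0,0,0,0,-3,1,0.15],[0,0,0,0,-2,3,0.15],[0,0,0,0,-1,3,0.15],[0,0,0,0,0,1,0.15]]'
python3 -m crank '[[0,0,0,3,0,3,0.15],[0,0,0,3,0,3,0.15],[0,0,0,3,0,3,0.15],[0,0,0,3,0,2,0.15],[0,0,0,3,0,0,0.15],[0,0,0,3,0,0,0.15],[0,0,0,1,0,0,0.15],[0,0,0,0,0,0,0.15],[0,0,0,0,0,0,0.15],[0,0,0,0,0,0,0.15]]'
python3 - <<'E'
from h import *
s=cams.grab_frame("scene");t=cams.grab_frame("top");st=r.sense();print(st["eef_pos"],st["contact_force"])
cv2.imwrite("pics/s13.png",s);cv2.imwrite("pics/t13.png",t)
cv2.imwrite("pics/p13.png",np.hstack([cv2.resize(t[145:205,165:225],(400,400),interpolation=2),cv2.resize(s[130:190,395:455],(400,400),interpolation=2)]))
E
```

```text
clock: 22.82
eef_pos: [483.2, 186.7, 279.2]
tcp_rot: [-1.577, 0.012, 1.507]
contact_force: [1.7, 0.5, -0.2]
opening: 0.573
clock: 23.65
eef_pos: [381.8, 386.7, 282.6]
tcp_rot: [-1.586, 0.008, 1.506]
contact_force: [-0.4, 0.1, 0.6]
opening: 0.577
[381.94659575 386.29478581 282.62534091] [ 0.04950716  0.17421045 -0.24053034]
```

View pics/p13.png

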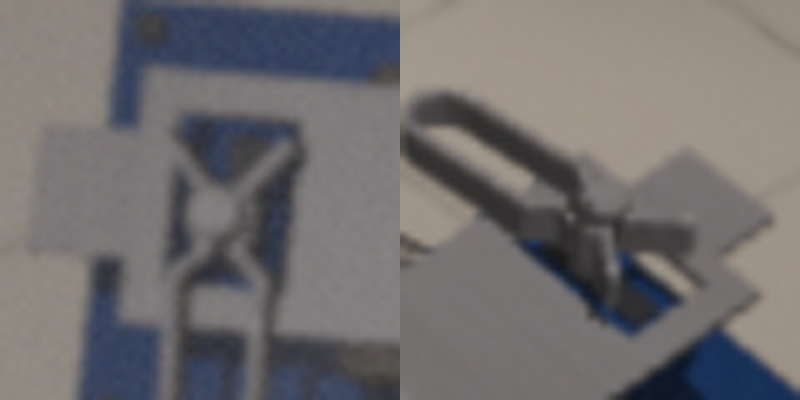

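View pics/s13.png

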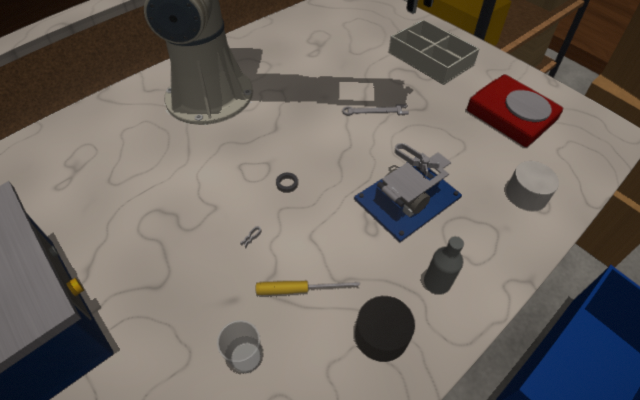

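Run:
```python
from h import *
np.set_printoptions(precision=1,suppress=True)
t=cv2.imread("pics/t13.png");s=cv2.imread("pics/s13.png")
cv2.imwrite("pics/p14.png",np.hstack([cv2.resize(t[155:235,170:220],(500,600)[:1]*1+(600,) if 0 else (375,600),interpolation=2),cv2.resize(s[130:190,385:425],(400,600),interpolation=2)]))
T=lambda x,y:((x+.5)*.15-.5+165,(y+.5)*.15-.5+145)
S=lambda x,y:((x-400+.5)*.15-.5+395,(y+.5)*.15-.5+130)
for z in(80,90):
  a=plane("top",*T(172,133),z);b=plane("top",*T(297,143),z);print(a,b,np.linalg.norm(a-b))
a=tri(S(692,222),T(172,133));b=tri(S(610,300),T(297,143));print(a,b,np.linalg.norm(a[0]-b[0]))
print("head",plane("top",*T(213,213),101))
```

```text
[642.9 194.9  80. ] [640.5 156.6  80. ] 38.36855987531006
[641.1 192.2  90. ] [638.7 154.3  90. ] 37.96102813679065
(array([640.8, 191.4,  95.2]), np.float64(1.716993386051742)) (array([639.9, 155.9,  83.3]), np.float64(0.03726808501810687)) 37.461638118927
head [614.9 175.9 101. ]
```

View pics/p14.png

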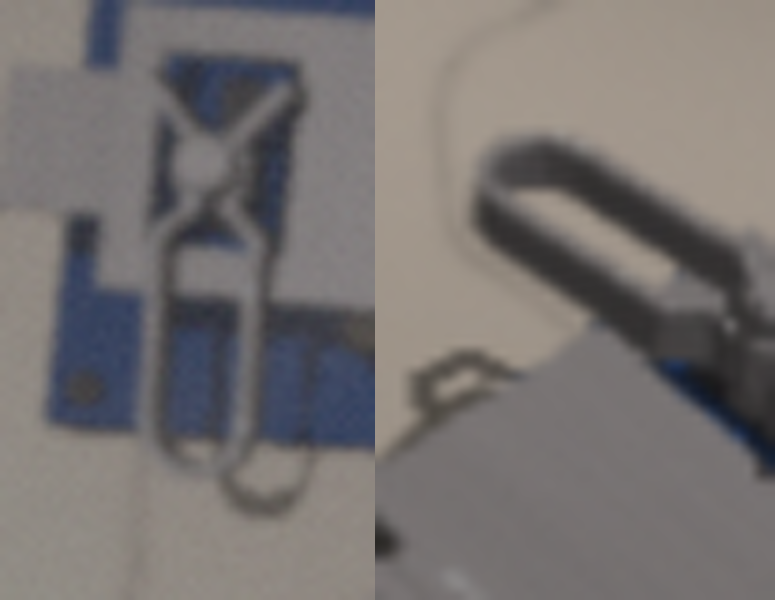

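```bash
python3 -c "
from rig import order,r
print(r.sense()['clock'],order.sign_off())"
```

```text
the job is handed in; nothing more can be done
23.75 None
```

I folded the strap down, snapped the large clip onto the pin shank and let go. The arm was clear of everything when I handed the job in, at about 23.8 s on the robot's clock.

**Strap:** I pressed the tab with the shut fingers until it hit the hard stop, with the fingertips at about 72 mm and up to about 17 N read on the tool. The later pictures show the strap still down.

**Clip:** It touched the pin at a TCP x of about 546 mm, and the push read at most about 9 N between calls. The force then fell to about zero past the throat, and I stopped at about 562 mm. The legs may have peaked higher inside a call, where I have no reading.

**Last checks:**
- **Leg tips:** they measure about 37–38 mm apart, against 37 mm expected with the shank in the pocket.
- **Position along the pin:** the tips stand about 24.5 mm ahead of the pin, against 24 mm expected.
- **Direction:** the clip looked aligned with the clamp's x.
- **Other things:** in the scene picture the other things on the bench looked unmoved; I did not measure them.

**Disagreements:** The clip's height was not cleanly confirmed. The two tips came out at 95 and 83 mm, on blurred pixel picks. The clip's middle was at about 83 mm when I released it, roughly 11 mm above the strap.

My first estimate of the slot's y, from the middle of the base plate, was about 10 mm out. I used the direct measurements of the pin and slot instead.

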